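Cock the sprung arm of a labelling jig and load its nests

ROBOT

A 7-joint arm with a two-finger parallel gripper is mounted at the origin on the work surface; the furniture and walls round the work are solid. World frame = base frame: x ahead of the robot, y to its left, z up, the work surface at z = 0. Lengths are in m, angles in rad, forces in N, time in s.
With the tool pointing down it reaches from about 0.425 to 0.95 m from the base axis. Payload 4.7 kg.
Tool frame: the origin (TCP) lies midway between the tips of the shut fingers; the grasp point (between the pads) lies ctrl.grasp_offset behind it (ctrl.grasp_offset is the distance from the TCP to the grasp point, in m); z points along the fingers, y is the direction in which the jaws open and shut (so a half turn about z gives the same grasp; the last joint's range is limited). The gripper opens to 85 mm and grips with 20 to 120 N. Pads are 22 mm wide; open, the fingers measure 114 mm over their backs; the gripper's body (76 mm by 85 mm) begins 54 mm behind the grasp point. The pads swing forward as they close: fully open they stand 13 mm farther back than shut.
Start: joints at [-1.249, 0.469, -0.049, 1.532, 0.024, 1.141, -0.082], TCP at [0.232, 0.634, 0.231] pointing down, gripper open.
Joint ranges: [-2.59, 2.59], [-0.33, 1.99], [-1.39, 1.29], [0.1, 2.45], [-1.04, 4.18], [0.21, 1.99], [-2.66, 2.66]. Speed limits (rad/s): [2.57, 2.57, 3.14, 3.14, 3.14, 3.14, 3.14].

INTERFACE

Orientations are given as a unit quaternion [w, x, y, z].
In Python, from station import ctrl, eyes gives the robot as it stands. The module is installed in compiled form; this text tells all that it offers.
- The arm moves only by the tool play_rows, never from a script. Its argument "plan" is text: rows parted by semicolons, each of 5 numbers parted by spaces: the shift along the world's x, y, z in mm, then the turn about the world's z in rad, then the opening, from 0 (shut) to 1 (fully open). In form: x y z yaw hand; .... A call has 1 to 10 rows; each row shifts and turns the commanded pose from where the row before left it; what a row does not reach is not made up. A row lasts 1/8 s, in which the tool goes at most 62.5 mm and 10.7 degrees, less where a joint would pass 70% of its speed; a pose out of reach is approached as far as the arm can. A call is refused whole if a number of a shift passes 62.5 or a number of a turn 0.188, either way. A call with a gripper value outside its range is refused whole. The fingers move at their own pace and stop on an object; "grip_force" is the grip in N (left out, the last holds). Time passes only in rows, so rows that do not move let the fingers close. It gives the time, the measured TCP pose, the force and the opening at its end, in the units of the state.
- ctrl.sense(): the state, without advancing time (a new reading comes with each control period).
- eyes.capture(name): name is "scene" or "top" or "wrist"; returns a dict with "frame" (384x512x3 uint8, red, green, blue), "range_z" (384x512 float32, m along the optical axis (not along the pixel's ray), 0 where there is no reading), "camera_matrix" (3x3 intrinsics, pixels), "pose" (4x4, takes a point from camera to world coordinates). Camera axes: x right, y up, looking along -z (the intrinsics and any distortion apply to the point x, -y, -z); pixel columns grow to the right and rows downward; lengths in m; the calibration is good to about 2 mm. A picture is of the moment at which its call begins.
- ctrl.finish_job(): hands the job in, once; it reports no verdict.
Trained networks look in a picture, given as the dict that the camera call returned (one of the last four; its "shot" number tells which), for a name from the list of things; names that differ only in an ending like _2 or _b are one class to them, and where a whole thing is asked for, a point or a joint stands for the part that bears it (a point fixed in the world has none). Each returns a list of dicts, best first, with "p" (0 to 1); they miss things now and then, are a little off and sometimes report something else, mostly with a low value. They report only what shows in the picture. A call takes as long as a camera call. They do not tell look-alikes from the thing itself.
- eyes.search_frame(query, picture): "point" ([x, y, z] in m, in world coordinates, good to about 4 mm: the middle of the surface that is visible of it).
- eyes.trace(query, picture): "pixels" (384x512 bool, what is visible of it).
- eyes.pinpoint(query, picture): "point" ([x, y, z] in m, in world coordinates, good to about 4 mm: a listed point, or the origin of a listed thing).
The state is a dict: "clock": time; "joints": joint angles; "joint_vel": joint speeds; "joint_torque": joint torques, N m; "eef_pos": TCP position; "ee_rot": TCP orientation; "wrist_force": force on the tool from outside, world axes, zero at the start; "ft_torque": the same for the moment, N m; "grip_width": opening from 0.0 (shut) to 1.0 (fully open).
Only numpy, scipy, OpenCV 4.12 (cv2) and the standard library are available. Lean on these libraries where they do the work, as an engineer would, in place of code of your own. Each camera call takes 0.05 s, during which the arm holds its last target. There are 200 camera calls.

TASK

Get the labelling jig ready: first draw its sprung arm back by the black handle until the brass hair-trigger catch holds it, and let go of it without setting it off. Then lay every one of these supplies that is on the desk (long carton, nearly square carton, power adapter, staples box; one may be missing) flat in the nest that fits it, right down on the nest's floor. Keep off the catch: the arm must not spring back over a loaded nest, and must still be held by the catch when you finish.

Things in the scene. Friction and masses are not known exactly. Their poses are not given: they have to be found in the camera images.
- jig: labelling jig, fixed: grey board 204 x 345 x 8 mm with four nests, a sprung steel arm and a brass catch. Origin on the desk under the middle of the nests; y points away from the robot along the long side, x to the robot's right, z up. Nest rims: aluminium strips 5 mm wide, top 16 mm above the desk, 3 mm from the nest's own thing on every side.
- clamp_arm (a joint): arm angle, rad. 0: at rest across the nests. Grows counter-clockwise from above, as the arm is drawn to the robot's right, then away. 1.30: held on the catch; 1.45: hard stop. The catch nose is passed at about 1.31: draw to 1.38-1.42, then ease back to about 1.30. Spring: 2.6 N at the handle at 0, 8.3 N at 1.3, always towards 0. Steel bar 165 mm long, its top 44 mm above the desk.
- catch (a joint): angle of the brass hook at the board's far right corner, rad. 0: closed, kept so by a light spring. The pin under the arm's tip pushes it aside to about 0.3 in passing and it snaps back by itself. With the arm held, 1 to 2 N on its tail or nose lets the arm fly. Its top is 30 mm above the desk.
- lever_handle (a point): middle of the arm's handle, an upright black round post 18 mm in diameter, from 44 to 114 mm above the desk (this point at 89 mm); it stands on the arm 115 mm from the pivot and turns with it, x pointing out along the arm
- lever_pivot (a point): point on the arm's upright pivot axis at the board's far left, at the height of lever_handle (fixed in the jig at x -85, y +140 mm); the handle moves round it on a circle of 115 mm
- catch_tail (a point): end of the catch's tail on its top: do not touch it. It lies about 90 mm from the handle when the arm is held.
- nest_toner (a point): centre of the floor of the nest far left, 61 x 126 mm inside, for the long carton (shorter side along jig x, longer along jig y); its floor is 8 mm above the desk, its rim 16 mm
- nest_chips (a point): centre of the floor of the nest near left, 72 x 76 mm inside, for the nearly square carton (shorter side along jig x, longer along jig y); its floor is 8 mm above the desk, its rim 16 mm
- nest_brick (a point): centre of the floor of the nest far right, 54 x 118 mm inside, for the power adapter (shorter side along jig x, longer along jig y); its floor is 8 mm above the desk, its rim 16 mm
- nest_staples (a point): centre of the floor of the nest near right, 48 x 94 mm inside, for the staples box (shorter side along jig x, longer along jig y); its floor is 8 mm above the desk, its rim 16 mm
- toner_box_mid (a point): centre (half-way up) of the long carton with white top and blue-grey sides, 55 x 120 x 40 mm (its own x, y, z); lies flat on the desk; its y is the longer side. May be absent.
- chip_carton_mid (a point): centre (half-way up) of the small, nearly square blue and white carton, 66 x 70 x 37 mm (its own x, y, z); lies flat on the desk; its y is the longer side. May be absent.
- brick_mid (a point): centre (half-way up) of the black laptop power adapter, a rounded bar 48 x 112 x 30 mm without its cable (its own x, y, z); lies flat on the desk; its y is the longer side. May be absent.
- staples_mid (a point): centre (half-way up) of the small red-topped box of staples, 42 x 88 x 27 mm (its own x, y, z); lies flat on the desk; its y is the longer side. May be absent.
There are look-alikes about, which are no part of the job. Leave any purple look-alike of the part that bears staples_mid alone.

How it is judged:
By the outcome, as a careful person would: the job done as asked, in the order asked, and still so for the second after the job is handed in, with the robot touching nothing.
Of toner_box, chip_carton, brick, staples only 3 to 4 are there at a start; the rules pass over those that are not, and their reading is None.
At some moment in a run one of toner_box, chip_carton, brick, staples may be knocked a few centimetres aside while the robot is not near it.
Once in a run the grip may slacken for a moment while it holds something.
It also fails if it takes over 208 s, if anything falls off the work surface, if the arm or the gripper's body presses on something with over 40 N, if the wrist force passes 120 N, or if a joint passes its speed limit or range.

## Working session

There is one attempt and no reset: what is moved stays moved. The work goes in short steps, Python scripts to look and compute and a tool call to move; the robot and the scene stay as the last step left them, time stands still between calls to the robot, and variables do not carry over. Pictures are saved under pics/ and viewed, on a budget of 14 in all, crops included, one or two more only if the job needs it, and the job is handed in when it is done.

Besides the shell and the picture viewer there is one more tool, called after "Emit:" as name(argument=value, ...) on one line, values as JSON. play_rows: Moves the arm, as the interface text tells. Its arguments: {"type":"object","properties":{"plan":{"type":"string"},"grip_force":{"type":"number"}},"required":["plan"]}

```bash
ls; mkdir -p pics; cat > h.py <<'E'
import numpy as np, cv2
from station import ctrl, eyes
def save(im,n): cv2.imwrite('pics/'+n,im[...,::-1])
def cloud(p):
    K=p["camera_matrix"];z=p["range_z"];v,u=np.mgrid[:z.shape[0],:z.shape[1]]
    c=np.stack([(u-K[0,2])/K[0,0]*z,-(v-K[1,2])/K[1,1]*z,-z,np.ones_like(z)],-1)
    return (c@p["pose"].T)[...,:3]
E
python3 - <<'E'
from h import *
s=ctrl.sense();print({k:np.round(v,3) for k,v in s.items()},ctrl.grasp_offset)
a=eyes.capture("top");b=eyes.capture("scene")
save(np.hstack([cv2.resize(a["frame"],(400,300)),cv2.resize(b["frame"],(400,300))]),"a.png")
save(cv2.resize(a["frame"],(800,600)),"a1.png")
for n in "jig lever_handle lever_pivot catch_tail nest_toner nest_chips nest_brick nest_staples toner_box_mid chip_carton_mid brick_mid staples_mid".split():
  for nm,p in(("top",a),("scene",b)):
    print(n,nm,[(np.round(d["point"],3).tolist(),round(float(d["p"]),2)) for d in eyes.pinpoint(n,p)][:3])
E
```

```text
pics
{'clock': np.float64(0.0), 'joints': array([-1.249,  0.469, -0.049,  1.534,  0.024,  1.141, -0.082]), 'joint_vel': array([ 0.001,  0.   ,  0.001, -0.001,  0.001,  0.001,  0.002]), 'joint_torque': array([-0.0000e+00, -5.1031e+01, -4.7000e-02, -2.3772e+01,  1.1000e-02,
        8.0000e-03,  0.0000e+00]), 'eef_pos': array([0.232, 0.633, 0.23 ]), 'ee_rot': array([-0.   ,  0.174,  0.985, -0.001]), 'wrist_force': array([ 0.435, -0.286,  0.541]), 'ft_torque': array([0.045, 0.063, 0.016]), 'grip_width': np.float64(1.003)} 0.0187
jig top [([0.518, -0.098, -0.003], 0.65)]
jig scene []
lever_handle top [([0.544, -0.043, 0.091], 0.78)]
lever_handle scene [([0.544, -0.043, 0.086], 0.74)]
lever_pivot top [([0.655, -0.004, 0.087], 0.78)]
lever_pivot scene [([0.654, -0.003, 0.088], 0.58)]
catch_tail top []
catch_tail scene [([0.731, -0.163, 0.033], 0.66), ([0.657, -0.007, 0.087], 0.53)]
nest_toner top [([0.57, -0.043, 0.01], 0.63), ([0.457, -0.146, 0.01], 0.6)]
nest_toner scene [([0.57, -0.043, 0.008], 0.59), ([0.579, -0.142, 0.008], 0.29)]
nest_chips top [([0.45, -0.054, 0.009], 0.97), ([0.732, -0.166, 0.033], 0.33)]
nest_chips scene [([0.448, -0.052, 0.007], 0.78)]
nest_brick top [([0.573, -0.143, 0.008], 0.59)]
nest_brick scene [([0.577, -0.141, 0.009], 0.88), ([0.52, -0.1, -0.002], 0.29)]
nest_staples top []
nest_staples scene [([0.459, -0.15, 0.008], 0.59), ([0.449, -0.052, 0.01], 0.25)]
toner_box_mid top [([0.636, 0.121, 0.021], 0.56)]
toner_box_mid scene [([0.635, 0.125, 0.024], 0.64)]
chip_carton_mid top [([0.498, -0.326, 0.018], 0.78)]
chip_carton_mid scene [([0.5, -0.326, 0.014], 0.97)]
brick_mid top []
brick_mid scene [([0.731, -0.165, 0.034], 0.43), ([0.576, -0.144, 0.008], 0.34)]
staples_mid top [([0.627, -0.303, 0.012], 0.64), ([0.371, -0.332, 0.016], 0.62)]
staples_mid scene [([0.63, -0.303, 0.01], 0.82), ([0.363, -0.33, 0.015], 0.81)]
```

View pics/a1.png

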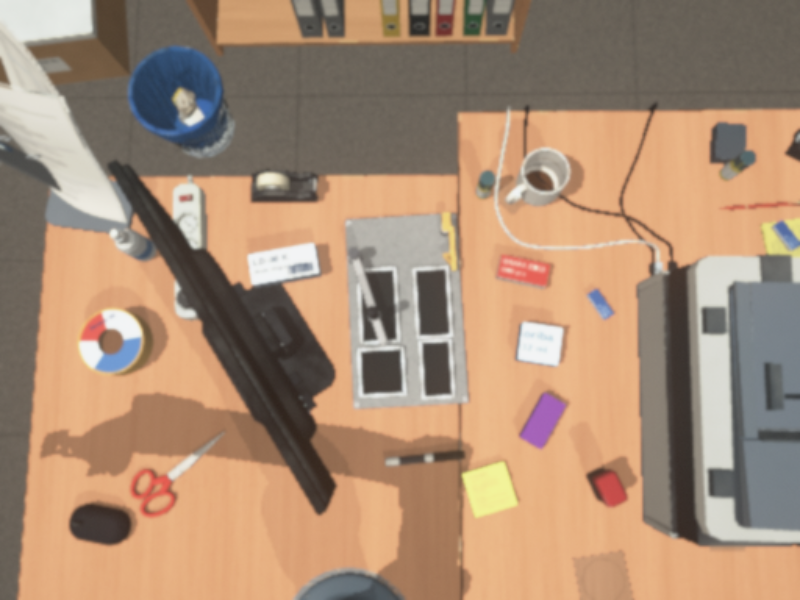

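View pics/a.png

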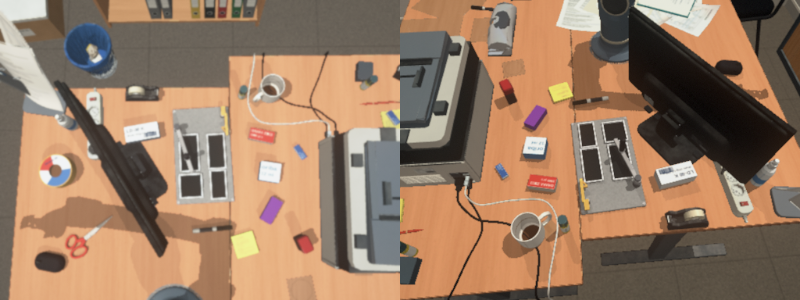

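```bash
python3 - <<'E'
from h import *
a=eyes.capture("top");b=eyes.capture("scene");w=eyes.capture("wrist")
P=np.concatenate([cloud(p)[p["range_z"]>0] for p in(a,b)])
print("cam",a["pose"][:3,3],b["pose"][:3,3],w["pose"][:3,3])
H=np.zeros((26,34),int)
for x,y,z in P:
    i=int((x+.1)//.05);j=int((0.85-y)//.05)
    if 0<=i<26 and 0<=j<34:H[i,j]=max(H[i,j],int(z*100))
print("      y:",*["%3d"%(round(85-5*j)) for j in range(34)])
for i in range(25,-1,-1):print("x%4d  "%(i*5-10),*["%3d"%v for v in H[i]])
save(cv2.resize(a["frame"][110:290,200:440],(800,600),interpolation=cv2.INTER_CUBIC),"b.png")
save(w["frame"],"w.png")
for n in("brick_mid","toner_box_mid","staples_mid"):
  print(n,[(np.round(d["point"],3).tolist(),round(float(d["p"]),2)) for d in eyes.pinpoint(n,w)][:3])
E
```

```text
cam [ 0.39869658 -0.11708947  1.28130527] [ 1.04657556 -0.14726048  0.92235964] [0.16928307 0.65727438 0.37260736]
      y:  85  80  75  70  65  60  55  50  45  40  35  30  25  20  15  10   5   0  -5 -10 -15 -20 -25 -30 -35 -40 -45 -50 -55 -60 -65 -70 -75 -80
x 115     0   0   0   0   0   0   0   0   0   0   0   0   0   0   0   0   0   0   0   0   0   0   0   0   0   0   0   0   0   0   0   0   0   0
x 110     0   0   0   0   0   0   0   0   0   0   0   0   0   0   0   0   0   0   0   0   0   0   0   0   0   0   0   0   0   0   0   0   0   0
x 105     0   0   0   0   0   0   0   0   0   0   0   0   0   0   0   0   0   0   0   0   0   0   0   0   0   0   0   0   0   0   0   0   0   0
x 100     0   0   0   0   0   0   0   0   0   0   0   0   0   0   0   0   0   0   0   0   0   0   0   0   0   0   0   0   0   0   0   0   0   0
x  95     0   0   0   0   0   0   0   0   0   0   0   0   0   0   0   0   0   0   0   0   0   0   0   0   0   0   0   0   0   0   0   0   0   0
x  90     0   0   0   0   0  21  30  33   0   0   0   0   0   0   0   0   0   0   0   0   0   0   1   1   0   0   0   1 
[... 2248 characters left out ...]
  0   0   1   1   0   0   0   0   0   0   0   0   0   0   0   0   0   0   0   0
x   5     0   0   0   0   0   0   0   1   0   0   0   0   0   0   0   1  25  25  24   0   0   0   0   0   0   0   0   0   0   0   0   0   0   0
x   0     0   0   0   0   0   0   0   0   0   0   0   0   0   0   0  18  12  19  24   1   0   0   0   0   0   6   7   7   0   0   0   0   0   0
x  -5     0   0   0   0   0   0   0   0   0   1   1   0   0   0   0  19   0   0   9   1   0   0   0   0   0   7   8   7   0   0   0   0   0   0
x -10     0   0   0   0   0   0   0   0   1   1   1   5   4   1   0   0   0   0   1   1   1   0   0   0   0   7   8   8   0   0   0   0   0   0
brick_mid []
toner_box_mid []
staples_mid []
```

View pics/b.png

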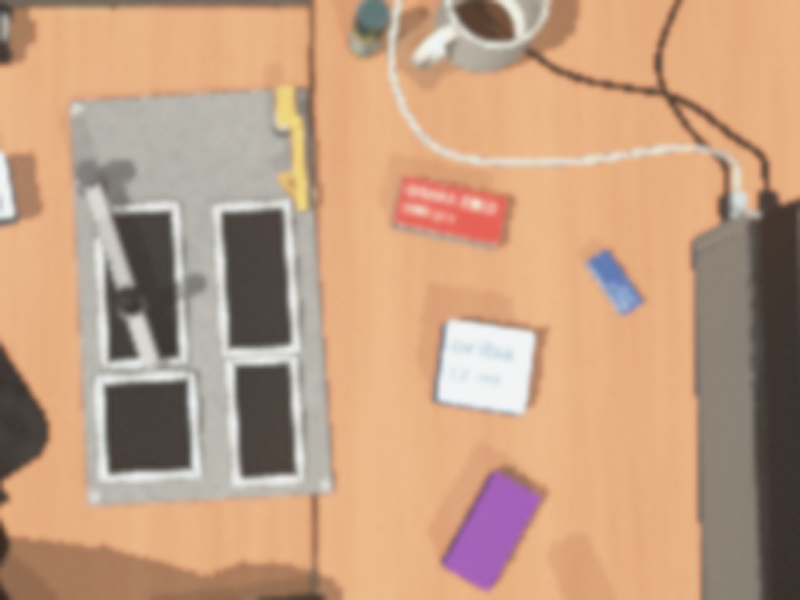

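View pics/w.png

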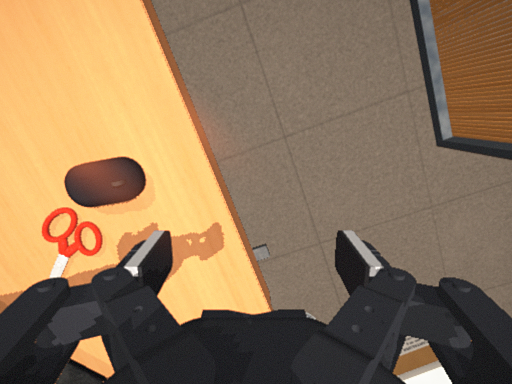

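Emit:
play_rows(plan="0 0 60 -0.18 1;0 0 60 -0.18 1;0 0 60 -0.18 1;0 0 60 -0.18 1;32 -50 5 -0.18 1;32 -50 5 -0.18 1;32 -50 0 -0.18 1;32 -50 0 -0.18 1;32 -50 0 -0.18 1;32 -50 0 -0.18 1")

```text
clock: 2.85
eef_pos: [0.4247, 0.332, 0.4816]
ee_rot: [-0.0, 0.881, 0.473, 0.0]
wrist_force: [0.7, 0.2, 0.1]
grip_width: 1.003
```

Emit:
play_rows(plan="20 -55 0 -0.16 1;20 -55 0 -0.16 1;20 -55 0 -0.16 1;20 -55 0 -0.16 1;20 -55 0 0 1;10 -55 0 0 1;10 -45 0 0 1;0 0 -60 0 1;0 0 -60 0 1;0 0 -60 0 1")

```text
clock: 4.1
eef_pos: [0.5438, -0.041, 0.2999]
ee_rot: [-0.0, 0.985, 0.175, 0.001]
wrist_force: [0.8, 1.4, -0.7]
grip_width: 1.001
```

```bash
cat >> h.py <<'E'
def st():
    s=ctrl.sense();q=s["ee_rot"];print("t",round(float(s["clock"]),2),"tcp",np.round(s["eef_pos"],4),"jaw deg",round(np.degrees(2*np.arctan2(q[2],q[1]))-90,1),"F",np.round(s["wrist_force"],1),"w",round(float(s["grip_width"]),3),"j",np.round(s["joints"],2))
def pin(n,*ps):
    for p in ps: print(n,[(np.round(d["point"],4).tolist(),round(float(d["p"]),2)) for d in eyes.pinpoint(n,p)][:3])
E
python3 - <<'E'
from h import *
w=eyes.capture("wrist");st();save(w["frame"],"w2.png")
for n in "lever_handle lever_pivot catch_tail nest_toner nest_chips nest_brick nest_staples jig".split():pin(n,w)
E
```

```text
t 4.15 tcp [ 0.5383 -0.0403  0.2917] jaw deg -69.9 F [-4.2  1.7 -6.5] w 1.001 j [-0.61  0.24  0.74  1.8  -0.17  1.19 -1.04]
lever_handle [([0.5457, -0.0425, 0.0908], 0.57)]
lever_pivot [([0.657, 0.0004, 0.0873], 0.85), ([0.4966, -0.3299, 0.0182], 0.61)]
catch_tail [([0.7319, -0.1674, 0.0334], 0.92)]
nest_toner [([0.565, -0.0497, 0.0106], 0.84)]
nest_chips [([0.4486, -0.051, 0.0079], 0.83)]
nest_brick [([0.5747, -0.1442, 0.0086], 0.6)]
nest_staples [([0.4548, -0.1511, 0.0053], 0.87)]
jig [([0.5254, -0.097, 0.0003], 0.68), ([0.5478, -0.0439, 0.0892], 0.17)]
```

View pics/w2.png

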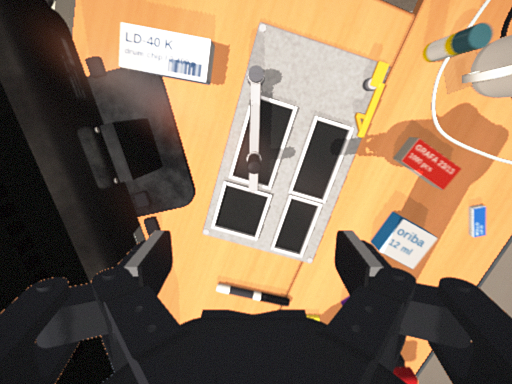

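Emit:
play_rows(plan="0 0 -50 0 1;0 0 -50 0 1;0 0 -50 0 1;0 0 0 0 1;0 0 0 0 1")

```text
clock: 5.18
eef_pos: [0.5458, -0.0414, 0.1536]
ee_rot: [0.0, 0.985, 0.174, 0.002]
wrist_force: [-0.3, 0.6, 0.4]
grip_width: 0.998
```

Above the handle (within 1–2 mm). Lower to 66 mm and close.

Emit:
play_rows(plan="0 -1 -44 0 1;0 0 -43 0 1;0 0 0 0 1;0 0 0 0 0;0 0 0 0 0;0 0 0 0 0;0 0 0 0 0;0 0 0 0 0;0 0 0 0 0", grip_force=50)

```text
clock: 6.3
eef_pos: [0.5443, -0.0416, 0.0652]
ee_rot: [-0.001, 0.985, 0.175, 0.0]
wrist_force: [-2.3, 1.5, 6.5]
grip_width: 0.194
```

```bash
python3 - <<'E'
import numpy as np
f=np.radians(199.4);t=np.arange(0,1.5,.1)
p=115*np.c_[np.cos(f+t),np.sin(f+t)]
for a,d in zip(t[1:],np.round(np.diff(p,axis=0),1)):print(round(a,1),d)
print(p[-1]+[652.8,-3.5],p[13]+[652.8,-3.5])
E
```

```text
0.1 [  4.4 -10.6]
0.2 [  5.4 -10.2]
0.3 [ 6.4 -9.6]
0.4 [ 7.3 -8.9]
0.5 [ 8.2 -8.1]
0.6 [ 8.9 -7.2]
0.7 [ 9.6 -6.3]
0.8 [10.2 -5.3]
0.9 [10.7 -4.3]
1.0 [11.  -3.2]
1.1 [11.3 -2.1]
1.2 [11.5 -0.9]
1.3 [11.5  0.2]
1.4 [11.4  1.4]
[ 672.00629231 -116.8848241 ] [ 660.59074646 -118.23580204]
```

Emit:
play_rows(plan="4.4 -10.6 0 0.1 0;5.4 -10.2 0 0.1 0;6.4 -9.6 0 0.1 0;7.3 -8.9 0 0.1 0;8.2 -8.1 0 0.1 0;8.9 -7.2 0 0.1 0;9.6 -6.3 0 0.1 0;0 0 0 0 0")

```text
clock: 7.3
eef_pos: [0.5939, -0.1035, 0.0652]
ee_rot: [-0.001, 0.866, 0.501, -0.0]
wrist_force: [-4.4, 0.7, 8.8]
grip_width: 0.204
```

```bash
python3 - <<'E'
from h import *
st()
a=eyes.capture("scene");b=eyes.capture("top")
for n in("lever_handle","lever_pivot"):pin(n,a,b)
E
```

```text
t 7.3 tcp [ 0.5939 -0.1035  0.0652] jaw deg -29.9 F [-4.4  0.7  8.8] w 0.204 j [-0.19  0.57  0.39  1.87 -0.3   0.76 -0.15]
lever_handle [([0.5956, -0.1005, 0.09], 0.94)]
lever_handle [([0.5933, -0.1032, 0.0889], 0.59), ([0.6357, 0.1197, 0.0206], 0.28)]
lever_pivot [([0.6533, -0.0059, 0.0854], 0.9)]
lever_pivot [([0.6548, -0.0052, 0.0853], 0.8), ([0.7323, -0.1685, 0.0302], 0.22)]
```

Emit:
play_rows(plan="10.2 -5.3 0 0.1 0;10.7 -4.3 0 0.1 0;11 -3.2 0 0.1 0;11.3 -2.1 0 0.1 0;11.5 -0.9 0 0.1 0;11.5 0.2 0 0.1 0;11.4 1.4 0 0.1 0;0 0 0 0 0;0 0 0 0 0")

```text
clock: 8.72
eef_pos: [0.6691, -0.1195, 0.0652]
ee_rot: [-0.001, 0.642, 0.767, -0.002]
wrist_force: [-8.3, -2.3, 9.0]
grip_width: 0.196
```

```bash
python3 - <<'E'
from h import *
st()
a=eyes.capture("scene");b=eyes.capture("top")
for n in("lever_handle","lever_pivot","catch_tail"):pin(n,a,b)
save(cv2.resize(a["frame"][130:290,200:340],(700,600),interpolation=cv2.INTER_CUBIC),"c.png")
E
```

```text
t 8.72 tcp [ 0.6691 -0.1195  0.0652] jaw deg 10.1 F [-8.3 -2.3  9. ] w 0.196 j [-0.03  0.65  0.21  1.67 -0.17  0.85  0.43]
lever_handle [([0.6661, -0.1188, 0.089], 0.56)]
lever_handle []
lever_pivot [([0.6518, -0.0051, 0.0895], 0.97)]
lever_pivot [([0.6543, -0.0056, 0.0891], 0.59)]
catch_tail [([0.7285, -0.1669, 0.0316], 0.68)]
catch_tail [([0.734, -0.1666, 0.0325], 0.48)]
```

View pics/c.png

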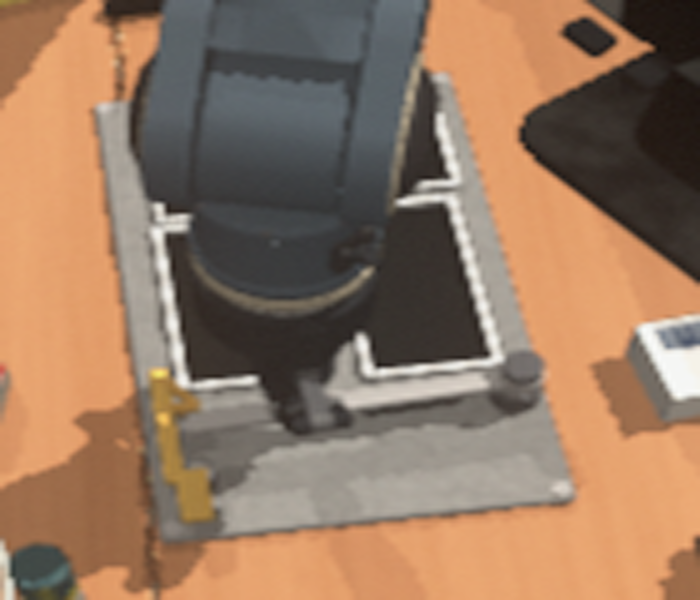

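Emit:
play_rows(plan="4 0.6 0 0 0;0 0 0 0 0;0 0 0 0 0")

```text
clock: 9.5
eef_pos: [0.6717, -0.1191, 0.0652]
ee_rot: [-0.002, 0.641, 0.767, -0.003]
wrist_force: [-12.2, -3.1, 12.3]
grip_width: 0.196
```

Emit:
play_rows(plan="-3 -0.2 0 -0.02 0;-3 -0.2 0 -0.02 0;-2 -0.1 0 -0.02 0;0 0 0 0 0;0 0 0 0 0")

```text
clock: 10.12
eef_pos: [0.6638, -0.12, 0.0652]
ee_rot: [-0.002, 0.664, 0.748, -0.003]
wrist_force: [-12.2, -2.7, 11.0]
grip_width: 0.194
```

Emit:
play_rows(plan="-2 -0.1 0 0 0;0 0 0 0 0;-2 -0.1 0 0 0;0 0 0 0 0;0 0 0 0 0")

```text
clock: 10.75
eef_pos: [0.6619, -0.1201, 0.0653]
ee_rot: [-0.0, 0.665, 0.747, -0.002]
wrist_force: [-5.6, -4.3, 7.8]
grip_width: 0.199
```

Emit:
play_rows(plan="-1.5 -0.1 0 0 0;0 0 0 0 0;0 0 0 0 0")

```text
clock: 11.12
eef_pos: [0.6618, -0.1201, 0.0653]
ee_rot: [0.001, 0.664, 0.747, -0.001]
wrist_force: [-2.9, -4.5, 5.7]
grip_width: 0.198
```

Emit:
play_rows(plan="-0.5 0 0 0 0;0 0 0 0 0.5;0 0 0 0 0.6;0 0 0 0 0.6;0 0 0 0 0.6")

```text
clock: 11.75
eef_pos: [0.6617, -0.1169, 0.0641]
ee_rot: [-0.0, 0.663, 0.748, 0.0]
wrist_force: [0.1, 0.1, 0.5]
grip_width: 0.604
```

Emit:
play_rows(plan="0 0 30 0 0.6;0 0 50 0 0.6;0 0 60 0 1;0 0 60 0 1;0 0 0 0 1")

```text
clock: 12.38
eef_pos: [0.6646, -0.1182, 0.2709]
ee_rot: [0.005, 0.663, 0.748, 0.004]
wrist_force: [-0.7, 0.6, -1.3]
grip_width: 0.998
```

```bash
python3 - <<'E'
from h import *
st()
w=eyes.capture("wrist");b=eyes.capture("top");a=eyes.capture("scene")
for n in("lever_handle","lever_pivot","catch_tail","nest_toner","nest_chips","nest_staples","nest_brick","toner_box_mid","chip_carton_mid","staples_mid","brick_mid"):pin(n,w,b,a)
save(w["frame"],"d.png")
E
```

```text
t 12.38 tcp [ 0.6646 -0.1182  0.2709] jaw deg 6.9 F [-0.7  0.6 -1.3] w 0.998 j [-0.07  0.44  0.27  1.51 -0.12  1.2   0.34]
lever_handle [([0.6599, -0.1183, 0.0909], 0.71), ([0.4579, -0.1511, 0.0094], 0.29)]
lever_handle [([0.6582, -0.1178, 0.087], 0.61)]
lever_handle []
lever_pivot [([0.6545, -0.003, 0.0835], 0.85)]
lever_pivot [([0.6525, -0.0036, 0.087], 0.72), ([0.5188, -0.0988, -0.003], 0.49)]
lever_pivot [([0.6525, -0.0066, 0.0866], 0.71)]
catch_tail [([0.7328, -0.1687, 0.0297], 0.97)]
catch_tail [([0.7311, -0.1671, 0.0293], 0.73)]
catch_tail [([0.7319, -0.169, 0.0305], 0.61)]
nest_toner [([0.5683, -0.0476, 0.0111], 0.79), ([0.6616, -0.1196, 0.0899], 0.62), ([0.5718, -0.1416, 0.0111], 0.61)]
nest_toner []
nest_toner [([0.5668, -0.0479, 0.0101], 0.65), ([0.5003, -0.3238, 0.0177], 0.2)]
nest_chips [([0.4479, -0.0486, 0.0074], 0.8), ([0.6292, -0.2997, 0.0155], 0.63), ([0.5727, -0.1422, 0.011], 0.16)]
nest_chips [([0.6244, -0.3032, 0.0123], 0.38)]
nest_chips [([0.4475, -0.0542, 0.01], 0.96)]
nest_staples [([0.4541, -0.1528, 0.009], 0.82)]
nest_staples [([0.4572, -0.1467, 0.0094], 0.81), ([0.5161, -0.0969, -0.0045], 0.34)]
nest_staples [([0.4585, -0.1478, 0.0077], 0.71)]
nest_brick [([0.5721, -0.1451, 0.0102], 0.57)]
nest_brick [([0.5709, -0.1435, 0.0075], 0.79)]
nest_brick [([0.5791, -0.1426, 0.0062], 0.58), ([0.4602, -0.1507, 0.0116], 0.22)]
toner_box_mid [([0.6312, -0.3028, 0.0148], 0.32)]
toner_box_mid [([0.6402, 0.1217, 0.0226], 0.66)]
toner_box_mid [([0.6386, 0.1272, 0.0198], 0.8)]
chip_carton_mid [([0.5227, -0.0988, 0.001], 0.43)]
chip_carton_mid [([0.5013, -0.328, 0.0205], 0.65)]
chip_carton_mid [([0.4973, -0.3244, 0.0158], 0.91)]
staples_mid [([0.6281, -0.3013, 0.0122], 0.71)]
staples_mid [([0.6269, -0.3017, 0.01], 0.93)]
staples_mid [([0.3607, -0.3303, 0.0155], 0.73), ([0.6256, -0.3, 0.0102], 0.67)]
brick_mid []
brick_mid []
brick_mid [([0.7316, -0.1673, 0.0319], 0.17)]
```

View pics/d.png

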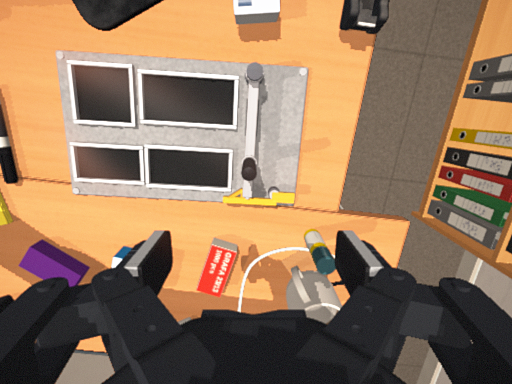

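```bash
cat >> h.py <<'E'
def proj(p,uv,z):
    K=p["camera_matrix"];T=p["pose"];uv=np.asarray(uv,float)
    d=np.c_[(uv[:,0]-K[0,2])/K[0,0],-(uv[:,1]-K[1,2])/K[1,1],-np.ones(len(uv))]@T[:3,:3].T
    return (T[:3,3]+d*((z-T[2,3])/d[:,2])[:,None])[:,:2]
def rect(xy):
    (c,(w,h),a)=cv2.minAreaRect((xy*1000).astype(np.float32)); 
    if w>h: w,h,a=h,w,a+90   # a: direction of short side, deg
    a=(a+90)%180-90
    return np.round([c[0],c[1],w,h,a],1)
def big(m):
    n,l,s,_=cv2.connectedComponentsWithStats(m.astype(np.uint8));return l==1+np.argmax(s[1:,4]) if n>1 else m
def thing(n,p,top,near):
    C=cloud(p)
    for d in eyes.trace(n,p)[:3]:
        m=d["pixels"]; k=m&(abs(C[...,2]-top)<.007); 
        if k.sum()<30: continue
        k=big(k);v,u=np.nonzero(k);xy=proj(p,np.c_[u,v],top);
        if np.hypot(*(xy.mean(0)-near))<.06: print(n,rect(xy),"n",k.sum(),"z",np.round(np.median(C[k][:,2]),4),round(float(d["p"]),2));return
    print(n,"none")
def nests(p):
    g=p["frame"].max(2);C=cloud(p)
    m=(g<95)&(abs(C[...,2]-.008)<.012)
    n,l,s,c=cv2.connectedComponentsWithStats(m.astype(np.uint8))
    for i in range(1,n):
        if s[i,4]<120: continue
        v,u=np.nonzero(l==i);xy=proj(p,np.c_[u,v],.010);r=rect(xy)
        if 380<r[0]<660 and -200<r[1]<0 and 25<r[2]<90: print("nest",r,s[i,4])
E
python3 - <<'E'
from h import *
w=eyes.capture("wrist");b=eyes.capture("top")
for p in (w,b):
    print(p["pose"][:3,3]);nests(p)
    thing("staples_mid",p,.027,(.628,-.302));thing("chip_carton_mid",p,.037,(.5,-.326));thing("toner_box_mid",p,.040,(.638,.123))
E
```

```text
[ 0.6543684  -0.05021067  0.40560658]
nest [568.7 -45.3  59.5 123.8 -86.7] 3665
nest [449.8 -60.8  54.   73.9 -86.8] 1719
nest [ 461.2 -149.4   45.1   79.5  -86.6] 1198
nest [ 573.9 -142.8   51.4  116.6  -86.6] 2690
staples_mid [ 630.9 -299.5   41.5   89.8  -12.7] n 1299 z 0.0258 0.91
chip_carton_mid [ 475.9 -289.2    6.8   16.   -34.2] n 36 z 0.0353 0.67
toner_box_mid [649.1  68.4  15.5  54.1 -83.1] n 663 z 0.0385 0.97
[ 0.39869658 -0.11708947  1.28130527]
nest [ 572.3 -141.1   47.3  107.2  -89.9] 559
nest [ 453.7 -147.9   38.5   84.4  -86.5] 430
staples_mid [ 625.6 -301.    43.1   87.7  -12.1] n 482 z 0.0266 0.91
chip_carton_mid [ 495.7 -325.3   66.4   71.4   -8.8] n 650 z 0.0369 0.78
toner_box_mid [635.4 123.2  56.9 120.1  10.2] n 851 z 0.0401 0.84
```

Emit:
play_rows(plan="-18 -50 20 -0.06 1;-18 -50 20 -0.06 1;-18 -50 20 -0.06 1;-18 -50 20 -0.06 1;-18 -50 10 -0.1 1;0 0 0 0 1;0 0 0 0 1")

```text
clock: 15.45
eef_pos: [0.572, -0.3667, 0.354]
ee_rot: [-0.0, 0.78, 0.625, 0.0]
wrist_force: [0.1, 0.1, 0.2]
grip_width: 1.002
```

```bash
python3 - <<'E'
from h import *
st()
w=eyes.capture("wrist")
print(w["pose"][:3,3])
thing("staples_mid",w,.027,(.628,-.302));thing("chip_carton_mid",w,.037,(.5,-.326))
save(w["frame"],"e.png")
E
```

```text
t 15.45 tcp [ 0.572  -0.3667  0.354 ] jaw deg -12.6 F [0.1 0.1 0.2] w 1.002 j [ 0.23  0.42  0.42  1.37 -0.17  1.39  0.43]
[ 0.58739538 -0.30086492  0.49537149]
staples_mid [ 658.4 -311.4   42.2   88.1  -10.8] n 1431 z 0.0257 0.75
chip_carton_mid [ 500.4 -327.3   66.3   69.8   -8.8] n 1678 z 0.0358 0.68
```

View pics/e.png

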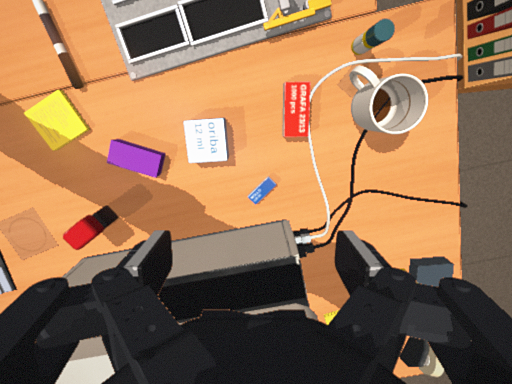

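```bash
python3 - <<'E'
from h import *
w=eyes.capture("wrist");b=eyes.capture("scene");t=eyes.capture("top")
C=np.concatenate([cloud(p)[p["range_z"]>0] for p in(w,b,t)])
for z0,z1 in((.003,.015),(.035,.12)):
  print(z0)
  for y in np.arange(-.40,-.2,.02):
    k=(C[:,0]>.60)&(C[:,0]<.8)&(abs(C[:,1]-y-.01)<.01)&(C[:,2]>z0)&(C[:,2]<z1);q=C[k][:,0]
    print(round(y,2),"-",round(y+.02,2),len(q),np.round(np.percentile(q,[1,10,90]),3) if len(q)>5 else "")
thing("staples_mid",t,.027,(.658,-.311));thing("staples_mid",b,.027,(.658,-.311))
E
```

```text
0.003
-0.4 - -0.38 175 [0.611 0.649 0.765]
-0.38 - -0.36 243 [0.61  0.654 0.797]
-0.36 - -0.34 367 [0.616 0.677 0.797]
-0.34 - -0.32 344 [0.611 0.679 0.797]
-0.32 - -0.3 157 [0.611 0.627 0.794]
-0.3 - -0.28 154 [0.604 0.637 0.773]
-0.28 - -0.26 285 [0.614 0.646 0.787]
-0.26 - -0.24 186 [0.604 0.659 0.783]
-0.24 - -0.22 108 [0.601 0.622 0.784]
-0.22 - -0.2 62 [0.609 0.624 0.78 ]
0.035
-0.4 - -0.38 0 
-0.38 - -0.36 451 [0.759 0.763 0.797]
-0.36 - -0.34 366 [0.748 0.751 0.759]
-0.34 - -0.32 367 [0.746 0.748 0.753]
-0.32 - -0.3 396 [0.749 0.753 0.766]
-0.3 - -0.28 500 [0.748 0.752 0.794]
-0.28 - -0.26 202 [0.741 0.744 0.755]
-0.26 - -0.24 343 [0.765 0.768 0.787]
-0.24 - -0.22 733 [0.762 0.766 0.789]
-0.22 - -0.2 0 
staples_mid [ 653.5 -309.5   44.3   88.3  -11.8] n 487 z 0.0265 0.68
staples_mid [ 658.8 -310.5   44.7   89.5  -11.5] n 617 z 0.0274 0.98
```

Emit:
play_rows(plan="29 19 -20 0.02 0.75;29 19 -40 0 0.75;28 18 -50 0 0.75;0 0 -60 0 0.75;0 0 -60 0 0.75;0 0 -60 0 0.75;0 0 0 0 0.75;0 0 0 0 0.75", grip_force=50)

```text
clock: 16.85
eef_pos: [0.6595, -0.3116, 0.0663]
ee_rot: [0.001, 0.774, 0.633, 0.001]
wrist_force: [0.1, -0.9, 1.2]
grip_width: 0.751
```

Emit:
play_rows(plan="-1 0 -30 0 0.75;0 0 -25 0 0.75;0 0 0 0 0.75;0 0 0 0 0;0 0 0 0 0;0 0 0 0 0;0 0 0 0 0;0 0 0 0 0")

```text
clock: 17.85
eef_pos: [0.6581, -0.3123, 0.0128]
ee_rot: [0.002, 0.774, 0.633, 0.001]
wrist_force: [-2.6, 0.8, 6.5]
grip_width: 0.471
```

Emit:
play_rows(plan="0 0 30 0 0;0 0 60 0 0;-20 0 60 0 0;-40 0 60 0 0;-40 5 60 0 0;-40 10 15 0 0;-48 15 0 0 0;0 0 0 0 0;0 0 0 0 0")

```text
clock: 18.98
eef_pos: [0.4804, -0.2822, 0.2789]
ee_rot: [0.001, 0.774, 0.633, 0.001]
wrist_force: [0.8, -0.7, -1.7]
grip_width: 0.476
```

```bash
python3 - <<'E'
from h import *
st()
w=eyes.capture("wrist");t=eyes.capture("top")
print(w["pose"][:3,3]);nests(w)
for n in("nest_toner","nest_chips","nest_staples","nest_brick"):pin(n,w)
for n in("lever_handle",):pin(n,w,t)
for q in(t,):thing("chip_carton_mid",q,.037,(.5,-.326));thing("toner_box_mid",q,.04,(.635,.123))
save(w["frame"],"f.png")
E
```

```text
t 18.98 tcp [ 0.4804 -0.2822  0.2789] jaw deg -11.5 F [ 0.8 -0.7 -1.7] w 0.476 j [ 0.11  0.24  0.42  1.78 -0.11  1.14  0.36]
[ 0.49409764 -0.21581522  0.42018857]
nest [451.5 -70.1  33.3  74.8 -86.8] 1187
nest [ 574.5 -141.9   53.   116.7  -86.6] 3658
nest [ 456.2 -148.9   46.8   92.9  -86.7] 2432
nest_toner []
nest_chips [([0.482, -0.2833, 0.2826], 0.22)]
nest_staples [([0.4592, -0.1518, 0.0086], 0.71)]
nest_brick [([0.5722, -0.1433, 0.0102], 0.83)]
lever_handle []
lever_handle [([0.66, -0.1178, 0.0903], 0.94)]
chip_carton_mid none
toner_box_mid [635.4 123.1  56.3 118.9  10.8] n 802 z 0.0399 0.85
```

View pics/f.png

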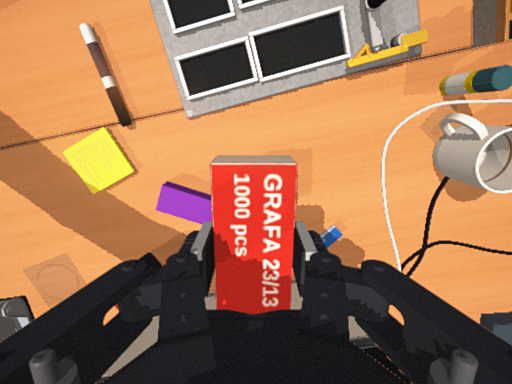

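```bash
python3 - <<'E'
from h import *
w=eyes.capture("wrist");st();s=ctrl.sense()["eef_pos"]
f=w["frame"].astype(int);m=(f[...,0]>120)&(f[...,1]<70)&(f[...,2]<70);m[:, :200]=0;m[:,310:]=0;m=big(m);v,u=np.nonzero(m)
print(v.min(),v.max(),u.min(),u.max(),rect(proj(w,np.c_[u,v],s[2]+.0142)))
e=v==v.min()+1
xy=proj(w,np.c_[u,v],s[2]+.0142)*1000-s[:2]*1000
j=np.radians(-11.5);L=xy@[-np.sin(j),np.cos(j)];X=xy@[np.cos(j),np.sin(j)]
print("far edge along:",np.percentile(L,[99.5,100]),"jaw extents",np.percentile(X[L>20],[1,99]))
C=cloud(w);print(np.median(C[m][:,2]))
E
```

```text
t 19.52 tcp [ 0.4798 -0.2821  0.2773] jaw deg -11.5 F [-0.4  0.2 -1. ] w 0.476 j [ 0.11  0.24  0.42  1.78 -0.11  1.14  0.36]
166 313 212 296 [ 480.9 -280.3   40.7   82.5  -11.5]
far edge along: [43.27155157 43.30233445] jaw extents [-18.92410792  20.35473415]
0.29044129174245553
```

Emit:
play_rows(plan="-4 20 0 -0.164 0;-4 20 0 -0.164 0;-4 20 -20 -0.164 0;-4 20 -20 -0.164 0;-3 20 -20 -0.164 0;-2 20 -30 -0.164 0;-2 13 -30 -0.164 0;0 0 -30 -0.164 0;0 0 -40 0 0;0 0 0 0 0")

```text
clock: 20.78
eef_pos: [0.4547, -0.1485, 0.0856]
ee_rot: [-0.0, 1.0, 0.029, -0.003]
wrist_force: [0.7, -0.6, -0.6]
grip_width: 0.479
```

Emit:
play_rows(plan="0 0 0 0 0;0 0 0 0 0")

```text
clock: 21.02
eef_pos: [0.458, -0.1495, 0.0891]
ee_rot: [0.0, 1.0, 0.029, 0.002]
wrist_force: [0.1, -0.1, -0.9]
grip_width: 0.477
```

Emit:
play_rows(plan="-1 0.5 -30 0 0;0 0 -24 0 0;0 0 0 0 0;0 0 -7 0 0;0 0 -7 0 0;0 0 0 0 0;0 0 0 0 0")

```text
clock: 21.9
eef_pos: [0.4567, -0.1485, 0.0205]
ee_rot: [-0.0, 1.0, 0.029, 0.001]
wrist_force: [-0.4, 0.6, 6.1]
grip_width: 0.475
```

Emit:
play_rows(plan="0 0 0 0 0.65;0 0 0 0 0.65;0 0 0 0 0.65;0 0 30 0 0.65;0 0 50 0 0.65;0 -20 50 0.17 1;4 -40 50 0.17 1;8 -50 50 0.17 1;8 -50 0 0.17 1;8 -50 0 0.17 1")

```text
clock: 23.15
eef_pos: [0.4831, -0.3527, 0.2429]
ee_rot: [0.0, 0.897, 0.442, 0.001]
wrist_force: [1.0, 0.4, 0.2]
grip_width: 1.0
```

Emit:
play_rows(plan="7 -10 0 0.17 1;0 0 0 0.17 1;0 0 0 0.17 1;0 0 0 0 1;0 0 0 0 1")

```text
clock: 23.78
eef_pos: [0.4895, -0.3614, 0.242]
ee_rot: [-0.0, 0.76, 0.65, -0.0]
wrist_force: [-0.0, 0.7, -0.1]
grip_width: 1.001
```

```bash
python3 - <<'E'
from h import *
st()
w=eyes.capture("wrist");t=eyes.capture("top")
thing("chip_carton_mid",w,.037,(.5,-.326));thing("chip_carton_mid",t,.037,(.5,-.326))
thing("staples_mid",w,.035,(.457,-.149));thing("staples_mid",t,.035,(.457,-.149));thing("toner_box_mid",t,.04,(.635,.123))
nests(w);pin("lever_handle",w,t)
save(w["frame"],"g.png")
E
```

```text
t 23.77 tcp [ 0.4895 -0.3614  0.242 ] jaw deg -8.9 F [-0.   0.7 -0.1] w 1.001 j [ 0.29  0.36  0.36  1.7  -0.14  1.1   0.54]
chip_carton_mid [ 499.7 -327.    65.6   69.3   -8.8] n 2956 z 0.0358 0.62
chip_carton_mid [ 495.6 -325.6   66.6   70.8   -8.8] n 644 z 0.0369 0.7
staples_mid [ 449.3 -172.    13.7   69.2   81.2] n 480 z 0.0335 0.77
staples_mid [ 454.3 -147.    42.2   87.8  -86.9] n 511 z 0.0354 0.91
toner_box_mid [635.3 123.2  57.4 120.2  10.4] n 862 z 0.04 0.63
lever_handle []
lever_handle [([0.6592, -0.1192, 0.0908], 0.88)]
```

View pics/g.png

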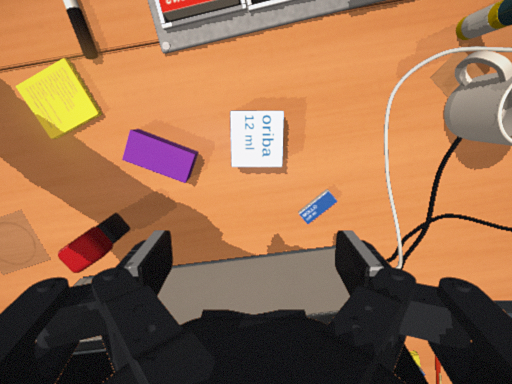

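Emit:
play_rows(plan="5 17 -50 0 1;5 17 -50 0 1;0 0 -50 0 1;0 0 0 0 1;0 0 0 0 1", grip_force=50)

```text
clock: 24.85
eef_pos: [0.5006, -0.3287, 0.0939]
ee_rot: [0.001, 0.759, 0.651, 0.0]
wrist_force: [0.6, 0.7, 1.4]
grip_width: 0.998
```

Emit:
play_rows(plan="0 2 -40 0 1;0 0 -41 0 1;0 0 0 0 1;0 0 0 0 0;0 0 0 0 0;0 0 0 0 0;0 0 0 0 0;0 0 0 0 0")

```text
clock: 25.85
eef_pos: [0.5016, -0.3271, 0.0143]
ee_rot: [0.003, 0.759, 0.651, 0.001]
wrist_force: [-0.7, 0.0, 7.6]
grip_width: 0.761
```

Emit:
play_rows(plan="0 0 30 0 0;0 0 60 0 0;0 0 60 0 0;-10 30 60 0 0;-10 40 20 0 0;-10 40 0 0 0;-10 20 0 0 0;0 0 0 0 0;0 0 0 0 0;0 0 0 0 0")

```text
clock: 27.1
eef_pos: [0.4607, -0.199, 0.2367]
ee_rot: [0.0, 0.759, 0.651, 0.0]
wrist_force: [-0.4, -0.4, 0.2]
grip_width: 0.758
```

```bash
python3 - <<'E'
from h import *
w=eyes.capture("wrist");st();s=ctrl.sense()["eef_pos"]
nests(w)
thing("staples_mid",w,.035,(.457,-.149))
C=cloud(w);zt=s[2]-.0143+.037
m=big((abs(C[...,2]-zt)<.006)&(w["frame"].min(2)>120));v,u=np.nonzero(m)
print(m.sum(),np.median(C[m][:,2]),zt)
xy=proj(w,np.c_[u,v],zt)*1000-s[:2]*1000
j=np.radians(-8.8);L=xy@[-np.sin(j),np.cos(j)];X=xy@[np.cos(j),np.sin(j)]
print("far edge:",np.percentile(L,[99,99.8,100]),"jaw extents",np.percentile(X[L>20],[.5,99.5]))
save(w["frame"],"i.png")
E
```

```text
t 27.15 tcp [ 0.4606 -0.1988  0.2365] jaw deg -8.8 F [-0.2  0.7 -1.5] w 0.756 j [ 0.04  0.18  0.32  1.95 -0.07  1.03  0.24]
nest [568.8 -44.8  60.7 124.9 -86.6] 5323
nest [450.7 -51.8  71.7  75.5 -86.5] 3982
nest [ 575.2 -142.4   53.1  118.   -86.6] 3858
staples_mid [ 458.  -148.1   41.8   87.3  -86.9] n 2425 z 0.0338 0.7
14630 0.25833212033657094 0.25922036458315384
far edge: [33.22491697 33.69168001 34.16652705] jaw extents [-31.54629095  32.89469622]
```

View pics/i.png

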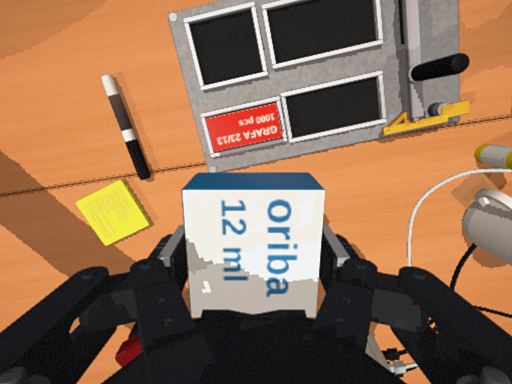

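Emit:
play_rows(plan="-1 21 0 -0.17 0;-1 21 0 -0.17 0;-1 21 0 -0.17 0;-1 21 0 -0.17 0;-1 21 -20 -0.17 0;-1 21 -20 -0.17 0;-1 21 -30 -0.17 0;-1.5 0 -30 -0.17 0;0 0 -40 0 0;0 0 0 0 0")

```text
clock: 28.45
eef_pos: [0.4499, -0.0511, 0.0943]
ee_rot: [0.0, 1.0, 0.029, -0.003]
wrist_force: [-0.3, 0.1, 0.1]
grip_width: 0.758
```

Emit:
play_rows(plan="0 0 0 0 0;0 0 0 0 0")

```text
clock: 28.7
eef_pos: [0.4532, -0.051, 0.0979]
ee_rot: [-0.0, 1.0, 0.029, 0.002]
wrist_force: [0.5, 1.2, -0.2]
grip_width: 0.757
```

Emit:
play_rows(plan="-1.2 -1 -35 0 0;0 0 -28 0 0;0 0 0 0 0;0 0 -7 0 0;0 0 -7 0 0;0 0 0 0 0;0 0 0 0 0")

```text
clock: 29.58
eef_pos: [0.4523, -0.0516, 0.0215]
ee_rot: [-0.0, 1.0, 0.03, 0.002]
wrist_force: [-2.9, -0.1, 15.0]
grip_width: 0.757
```

Emit:
play_rows(plan="0 0 0 0 0.95;0 0 0 0 0.95;0 0 0 0 0.95;0 0 30 0 0.95;0 0 60 0.16 1;0 0 60 0.17 1;20 5 60 0.17 1;40 20 50 0.17 1;40 25 0 0.17 1;40 25 0 0.17 1")

```text
clock: 30.82
eef_pos: [0.5889, 0.0225, 0.2758]
ee_rot: [0.0, 0.859, 0.512, 0.001]
wrist_force: [0.6, 0.6, -0.1]
grip_width: 0.999
```

Emit:
play_rows(plan="8 5 0 0.17 1;0 0 0 0.17 1;0 0 0 0.17 1;0 0 0 0.17 1;0 0 0 0 1;0 0 0 0 1")

```text
clock: 31.58
eef_pos: [0.5956, 0.0266, 0.2749]
ee_rot: [-0.0, 0.642, 0.766, -0.0]
wrist_force: [1.1, 0.9, -0.3]
grip_width: 1.0
```

```bash
python3 - <<'E'
from h import *
w=eyes.capture("wrist");t=eyes.capture("top");b=eyes.capture("scene");st()
thing("toner_box_mid",w,.04,(.635,.123));thing("toner_box_mid",t,.04,(.635,.123));thing("toner_box_mid",b,.04,(.635,.123))
thing("chip_carton_mid",t,.045,(.45,-.052));thing("staples_mid",t,.035,(.457,-.149));pin("lever_handle",t)
for p in (w,b): pin("brick_mid",p)
C=np.concatenate([cloud(p)[p["range_z"]>0] for p in(w,b,t)])
for x in np.arange(.40,.82,.04):
  k=(abs(C[:,0]-x)<.02)&(C[:,1]>-.02)&(C[:,1]<.3)
  print(round(x,2),[(zl,round(float(np.percentile(C[k&(C[:,2]>zl)][:,1],1)),3)) for zl in(.05,.1,.2,.3) if (k&(C[:,2]>zl)).sum()>10])
save(w["frame"],"j.png")
E
```

```text
t 31.73 tcp [0.5957 0.0268 0.2751] jaw deg 10.1 F [-0.9  0.5  0.8] w 0.995 j [-0.17  0.3   0.07  1.68 -0.02  1.16  0.08]
toner_box_mid [639.3 122.9  55.2 118.   10.4] n 4018 z 0.0387 0.93
toner_box_mid none
toner_box_mid [640.9 121.9  58.  122.1  10.4] n 1022 z 0.0402 0.6
chip_carton_mid [448.1 -50.4  64.7  69.6 -89.3] n 623 z 0.0453 0.6
staples_mid [ 454.2 -148.5   40.4   86.3   89.9] n 483 z 0.0352 0.64
lever_handle [([0.6615, -0.1182, 0.0888], 0.78)]
brick_mid [([0.5637, -0.0462, 0.0093], 0.18)]
brick_mid []
0.4 [(0.05, -0.018), (0.1, -0.018), (0.2, -0.019), (0.3, -0.019)]
0.44 [(0.05, -0.017), (0.1, -0.017), (0.2, -0.019), (0.3, -0.019)]
0.48 [(0.05, -0.016), (0.1, -0.016), (0.2, -0.018), (0.3, -0.019)]
0.52 [(0.05, -0.014), (0.1, -0.014), (0.2, -0.017), (0.3, -0.017)]
0.56 [(0.05, -0.016), (0.1, -0.016), (0.2, -0.017), (0.3, -0.017)]
0.6 [(0.05, -0.016), (0.1, -0.017), (0.2, -0.017), (0.3, -0.017)]
0.64 [(0.05, -0.012), (0.1, -0.012), (0.2, -0.012), (0.3, -0.012)]
0.68 [(0.05, 0.001), (0.1, 0.027), (0.2, 0.027), (0.3, 0.027)]
0.72 [(0.05, 0.269), (0.1, 0.269), (0.2, 0.268), (0.3, 0.268)]
0.76 [(0.05, 0.117)]
0.8 [(0.05, 0.117)]
```

View pics/j.png

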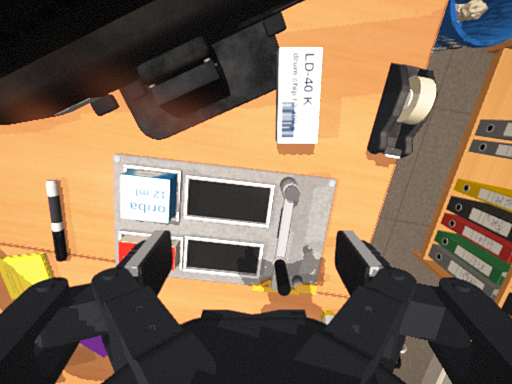

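Emit:
play_rows(plan="16 25 0 0 1;16 26 -20 0 1;15 25.5 -50 0 1;0 0 -50 0 1;0 0 -50 0 1;0 0 0 0 1;0 0 0 0 1", grip_force=60)

```text
clock: 33.0
eef_pos: [0.6441, 0.1034, 0.107]
ee_rot: [0.001, 0.642, 0.767, 0.001]
wrist_force: [0.9, -1.3, 0.6]
grip_width: 0.996
```

Emit:
play_rows(plan="-1 0 -50 0 1;0 0 -44 0 1;0 0 0 0 1;0 0 0 0 0;0 0 0 0 0;0 0 0 0 0;0 0 0 0 0;0 0 0 0 0")

```text
clock: 34.0
eef_pos: [0.6443, 0.1037, 0.0147]
ee_rot: [0.002, 0.641, 0.767, 0.002]
wrist_force: [0.8, -0.7, 6.7]
grip_width: 0.628
```

Emit:
play_rows(plan="0 0 30 0 0;0 0 60 0 0;0 0 60 0 0;0 -10 60 0 0;-10 -30 10 0 0;-20 -40 0 0 0;-20 -30 0 0 0;0 0 0 0 0;0 0 0 0 0;0 0 0 0 0")

```text
clock: 35.25
eef_pos: [0.5922, -0.0053, 0.2315]
ee_rot: [0.0, 0.641, 0.768, 0.001]
wrist_force: [-0.0, -0.6, -1.7]
grip_width: 0.625
```

```bash
python3 - <<'E'
from h import *
w=eyes.capture("wrist");st();s=ctrl.sense()["eef_pos"]
nests(w)
C=cloud(w);zt=s[2]-.0147+.040
m=big((abs(C[...,2]-zt)<.006)&(w["frame"].max(2)>40));v,u=np.nonzero(m)
print(m.sum(),np.median(C[m][:,2]),zt)
xy=proj(w,np.c_[u,v],zt)*1000-s[:2]*1000
print(rect(xy/1000))
j=np.radians(10.2);L=xy@[-np.sin(j),np.cos(j)];X=xy@[np.cos(j),np.sin(j)]
print("far edge:",np.percentile(L,[99,99.8,100]),[np.round(np.percentile(X[abs(L-l)<3],[1,99]),1).tolist() for l in(35,50,65)])
save(w["frame"],"k.png")
E
```

```text
t 35.3 tcp [ 0.5921 -0.0054  0.2313] jaw deg 10.3 F [ 0.4  0.2 -1.6] w 0.635 j [-0.12  0.33  0.07  1.74 -0.03  1.07  0.14]
28153 0.25572799356771586 0.2565872980695745
[ -6.8  23.5  77.1 111.    9.7]
far edge: [78.7926458  79.5663585  79.62969281] [[-26.2, 27.0], [-26.3, 26.8], [-26.4, 26.7]]
```

Emit:
play_rows(plan="-6 -6 0 -0.169 0;-6 -6 0 -0.169 0;-6 -6 0 -0.169 0;-6 -6 0 -0.169 0;-6 -6 0 -0.169 0;-6 -6 0 -0.169 0;-7 -4.5 0 -0.169 0;0 0 0 -0.169 0;0 0 0 -0.169 0;0 0 0 -0.169 0")

```text
clock: 36.55
eef_pos: [0.549, -0.0463, 0.231]
ee_rot: [0.0, 1.0, 0.027, -0.0]
wrist_force: [-0.8, 0.6, -1.5]
grip_width: 0.63
```

Emit:
play_rows(plan="0 0 -40 0 0;0 0 -50 0 0;0 0 -30 0 0;0 0 0 0 0;0 0 0 0 0")

```text
clock: 37.17
eef_pos: [0.55, -0.047, 0.1123]
ee_rot: [0.0, 1.0, 0.03, 0.001]
wrist_force: [0.4, -0.2, -1.5]
grip_width: 0.631
```

```bash
python3 - <<'E'
from h import *
w=eyes.capture("wrist");st();pin("lever_handle",w)
save(w["frame"],"l.png")
E
```

```text
t 37.23 tcp [ 0.5502 -0.0471  0.1127] jaw deg -86.6 F [-0.8  0.8 -0. ] w 0.63 j [-0.27  0.42  0.35  1.96 -0.2   0.79 -1.31]
lever_handle [([0.66, -0.1212, 0.0859], 0.81)]
```

View pics/l.png

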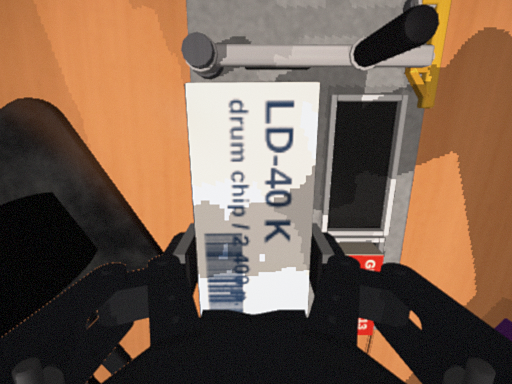

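Emit:
play_rows(plan="-1 1 -40 0 0;0 0 -35 0 0;0 0 0 0 0;0 0 -7 0 0;0 0 -8 0 0;0 0 0 0 0;0 0 0 0 0")

```text
clock: 38.15
eef_pos: [0.5493, -0.0461, 0.0224]
ee_rot: [-0.0, 1.0, 0.029, 0.002]
wrist_force: [0.7, 0.9, 6.4]
grip_width: 0.631
```

Emit:
play_rows(plan="0 0 0 0 0.9;0 0 0 0 0.9;0 0 0 0 0.9;0 0 30 0 0.9;0 0 60 0 0.9;-10 0 60 0 0.9;-20 0 60 0 0.9;-20 0 60 0 0.9;0 0 50 0 0.9;0 0 0 0 0.9")

```text
clock: 39.4
eef_pos: [0.4999, -0.0466, 0.3439]
ee_rot: [-0.0, 1.0, 0.029, 0.005]
wrist_force: [0.6, -0.7, -0.5]
grip_width: 0.901
```

```bash
python3 - <<'E'
from h import *
w=eyes.capture("wrist");t=eyes.capture("top");b=eyes.capture("scene");st()
for p in(w,t,b):
  thing("toner_box_mid",p,.048,(.568,-.045));thing("chip_carton_mid",p,.045,(.45,-.052));thing("staples_mid",p,.035,(.457,-.149));pin("lever_handle",p);pin("catch_tail",p);pin("brick_mid",p)
save(np.hstack([cv2.resize(w["frame"],(400,300)),cv2.resize(b["frame"],(400,300))]),"m.png")
E
```

```text
t 39.55 tcp [ 0.4974 -0.0461  0.3385] jaw deg -86.6 F [-0.4  0.3 -0.4] w 0.897 j [-0.38  0.09  0.42  1.81 -0.04  1.26 -1.46]
toner_box_mid [569.6 -45.1  54.6 117.6 -86.6] n 2751 z 0.0468 0.61
chip_carton_mid [453.3 -51.9  65.3  68.8 -86.6] n 1581 z 0.0438 0.73
staples_mid [ 458.8 -148.1   42.7   86.1  -86.7] n 1250 z 0.0338 0.57
lever_handle [([0.6616, -0.119, 0.0887], 0.76)]
catch_tail []
brick_mid []
toner_box_mid none
chip_carton_mid [448.1 -63.8  37.6  69.5 -89.8] n 329 z 0.0453 0.66
staples_mid [ 454.3 -147.    42.2   87.8  -86.9] n 509 z 0.0353 0.6
lever_handle [([0.661, -0.1183, 0.0915], 0.76), ([0.5678, -0.0441, 0.009], 0.42)]
catch_tail [([0.733, -0.1662, 0.03], 0.71)]
brick_mid [([0.5694, -0.0443, 0.008], 0.47)]
toner_box_mid [570.8 -44.6  56.1 123.8 -85.9] n 925 z 0.0484 0.82
chip_carton_mid [453.6 -51.5  66.8  74.9 -86.5] n 562 z 0.0452 0.94
staples_mid [ 459.  -148.    41.7   92.3  -87.3] n 438 z 0.0356 0.74
lever_handle [([0.6591, -0.1179, 0.0886], 0.79), ([0.7298, -0.1646, 0.0319], 0.48), ([0.5663, -0.0475, 0.0096], 0.25)]
catch_tail [([0.7364, -0.1662, 0.0316], 0.8), ([0.4494, -0.0467, 0.0273], 0.38)]
brick_mid [([0.4566, -0.1469, 0.017], 0.72), ([0.4485, -0.0487, 0.0253], 0.54)]
```

View pics/m.png

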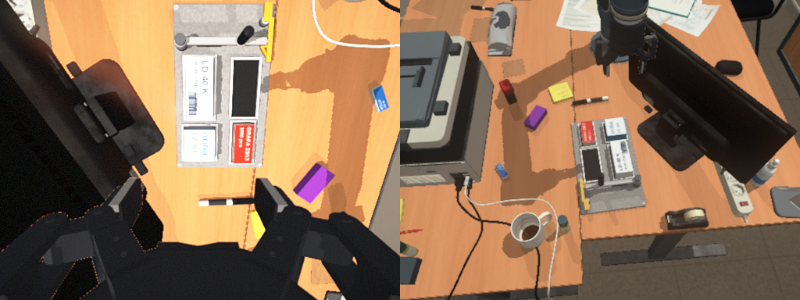

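Emit:
play_rows(plan="0 0 60 0 0.9;0 0 60 0 0.9;0 0 60 0 0.9;-10 50 0 0.05 0.9;-10 55 0 0.05 0.9;-10 55 0 0.05 0.9;-10 55 0 0.05 0.9;-10 55 0 0.05 0.9;-10 50 0 0.05 0.9;0 0 0 0 0.9")

```text
clock: 41.7
eef_pos: [0.4362, 0.2784, 0.5186]
ee_rot: [-0.0, 0.983, 0.183, -0.001]
wrist_force: [0.5, -1.2, -0.2]
grip_width: 0.897
```

```bash
python3 - <<'E'
from h import *
w=eyes.capture("wrist");st();pin("brick_mid",w);pin("lever_handle",eyes.capture("scene"))
save(w["frame"],"n.png")
E
```

```text
t 41.75 tcp [0.4375 0.2754 0.5191] jaw deg -69.2 F [ 0.5 -0.2 -0.7] w 0.902 j [-0.74  0.09  0.11  1.41 -0.01  1.65 -1.84]
brick_mid [([0.5726, -0.1442, 0.0123], 0.47)]
lever_handle [([0.6602, -0.1185, 0.0876], 0.56)]
```

View pics/n.png

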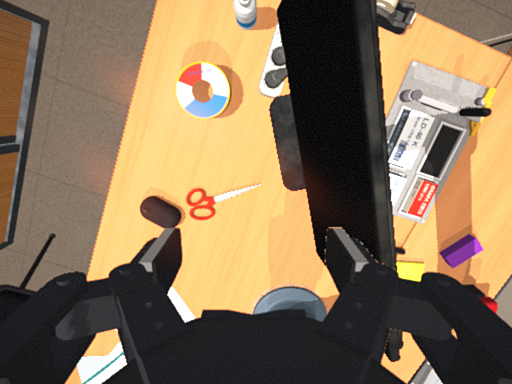

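```bash
python3 - <<'E'
from h import *
print(ctrl.finish_job())
E
```

```text
the job is handed in; nothing more can be done
None
```

The jig is ready and the job was handed in at about 42 s. The power adapter's nest is empty, because no adapter turned up in any view, including one behind the monitor.

- **Sprung arm:** I drew it to about 1.40 rad and eased it back onto the catch. The force dropped off while the handle stayed still, so the catch was holding before I let go. In the last views the handle was still at about (0.660, -0.118), its held position.
- **Staples box, nearly square carton and long carton:** All three lie in their own nests. In the last wrist view each was aligned with the jig to within about 0.1°. Their tops were at about 35, 45 and 48 mm, which is right for lying flat on the nest floors.
- **During the run:** The staples box had been knocked about 3 cm aside before I picked it up, so I measured it again first. I left the purple look-alike alone.
- **Checks that disagreed:** The top camera read positions 2 to 4 mm off the wrist camera throughout. The adapter detector gave a few false hits, on the jig's nests, the catch and cartons already placed; the pictures showed no adapter there.

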